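# Lock the carving turntable with its ball-lock pin

## Robot

A 6-joint arm with a two-finger parallel gripper is mounted at the origin on the work surface. World frame = base frame: x ahead of the robot, y to its left, z up, the work surface at z = 0. Lengths are in mm, angles in rad, forces in N, time in s.
With the tool pointing down it reaches from about 350 to 875 mm from the base axis. Payload 4.2 kg.
Tool frame: the origin (TCP) lies at the very end of the fingers, on their centre line; the grasp point (between the pads) lies 19 mm behind it; z points along the fingers, y is the line along which they close (so a half turn about z gives the same grasp; the last joint's range is limited). The gripper opens to 85 mm and grips with 20 to 120 N. Pads are 22 mm wide; open, the fingers measure 114 mm over their backs; the gripper's body (76 mm by 85 mm) begins 54 mm behind the grasp point. The pads swing forward as they close: fully open they stand 13 mm farther back than shut.
Start: joints at [1.488, 0.385, 0.008, 0, -1.194, -0.259], TCP at [209.457, 588.835, 192.512] pointing down, gripper open.
Joint ranges: [-3.14, 3.14], [-1.21, 2.06], [-1.07, 1.41], [-3.16, 2.05], [-2.99, -0.16], [-3.1, 3.1]. Speed limits (rad/s): [2.79, 2.79, 3.14, 3.14, 3.14, 3.14].

## Interface

Orientations are given as a unit quaternion [x, y, z, w].
In Python, from bench import arm gives the robot as it stands.
- The arm moves only by the tool servo_tool, never from a script. Its argument "rows" is a list that holds one entry, the list of rows, each a list of 7 numbers: the finger opening in mm, from 0 to 85.4, then the shift along the tool's x, y, z in mm, then the turn, a rotation vector about the tool's x, y, z in rad. A call has 1 to 10 rows; each row is the pose to reach, as a shift and turn from the pose commanded when the call began, along the tool's axes at that moment; what a row does not reach only later rows make up. A row lasts 1/8 s, in which the tool goes at most 62.5 mm and 10.7 degrees, less where a joint would pass 70% of its speed; a pose out of reach is approached as far as the arm can. A call with a gripper value outside its range is refused whole. The fingers move at their own pace and stop on an object; the grip force is fixed at half the most. Time passes only in rows, so rows that repeat a pose let the fingers close. It gives the time, the measured TCP pose, the force, the opening and the grip force at its end, in the units of the state.
- arm.read_state(): the state, without advancing time (a new reading comes with each control period).
- arm.get_image(name): name is "side" or "top" or "wrist"; returns the picture (480x640x3 uint8, red, green, blue); there is no depth.
- arm.camera_params(name): a dict with "intrinsics" (3x3 intrinsics, pixels), "R" (3x3) and "t" (3): a world point X has camera coordinates R X + t. Camera axes: x right, y down, z forward; pixel columns grow to the right and rows downward; lengths in mm; the calibration is good to about 2 mm. A picture is of the moment at which its call begins: read the wrist's pose just before it. camera_params takes no time and is no camera call; for the wrist camera it gives the pose at the moment of the call.
- arm.job_done(): hands the job in; it is judged then, once.
The state is a dict: "clock": time; "joints": joint angles; "joint_vel": joint speeds; "joint_efforts": joint torques, N m; "position": TCP position; "ee_rot": TCP orientation; "contact_force": force on the tool from outside, world axes, zero at the start; "wrist_torque": the same for the moment, N m; "gripper_width": finger opening in mm; "grasp_force": force on a finger pad.
Only numpy, scipy, OpenCV 4.12 (cv2) and the standard library are available. Lean on these libraries where they do the work, as an engineer would, in place of code of your own. Each camera call takes 0.05 s, during which the arm holds its last target. There are 200 camera calls.

## Task

Lock the mask maker's turntable for drying: swing it by its upright wooden peg until the lug on its rim stands in the steel fork with the holes in line, then take the ball-lock pin from the tool block, stand its nose in the fork's hole and, holding its thumb button in, push it gently down until its shoulder sits flush on the fork. Let go, so that the button springs fully out and the pin is locked; feel your way and never force it (40 N is too much), do not touch the wet mask, and leave the other tools, the jar and the tin as they are.

Things in the scene. Friction and masses are not known exactly. Their poses are not given: they have to be found in the camera images.
- plate: aluminium mounting plate of the turntable, 360 by 250 by 6 mm, screwed to the bench; origin at bench level under the turntable's nominal axis; x points away from the fork, z up. The turntable's stand (axis, wheel and fork as one) is clamped on it through slots and stands up to 5 mm off its nominal place along the plate's x and along its y, not turned; that shift is not measured: feel for it
- turntable (a joint): angle of the turntable about its vertical axis, rad, anticlockwise from above positive; 0 = the lug's hole exactly in line with the fork's holes. Starts at -1.0 to -0.4, can go from -1.3 to 0.6, has no stop or click at 0 and stays where it is left (about 1.1 N at the peg moves it). The plywood wheel is 250 mm across, 12 mm thick, top 76 mm above the bench
- fork_place (a point): nominal centre of the upper mouth of the fork's vertical 17 mm holes (true place up to 5 mm off along x and y, height exact), on its flat top, 46 (x) by 44 mm, 96 mm above the bench; x points to the axis, 163 mm away, z up. The fork has two level plates, the upper 18 mm, the lower 10 mm thick with its underside 44 mm below this point, and a back wall on the outer side; 34 mm are free below
- pin: the ball-lock pin, about 0.17 kg; origin at the middle of its shoulder's flat underside, z along the pin from nose to button. Steel shoulder 33 mm across, 6 mm thick; 16 mm steel shank below it, 66 mm long, the last 4 mm tapered to 12 mm. Starts upright in one of the tool block's three holes with its shoulder on the block's top. Seated, its origin is level with fork_place
- pin_grip (a point): centre (half-way up) of the pin's round handle, 17 mm above the shoulder's underside; the black ribbed handle is 28 mm in diameter and its top is 17 mm above this point; same axes as the pin. Seated, this point is 17 mm above fork_place
- button_top (a point): middle of the top of the pin's thumb button, a steel plunger 18 mm in diameter on the end of the handle; it stands 9 mm out of the handle, 3 mm when pressed fully in. Out, this point is 26 mm above pin_grip; with the pin seated and the button fully in it is 37 mm above fork_place
- pin_balls (a point): on the pin's axis at its four locking balls, 48.5 mm below the shoulder. With the button out they stand 3 mm out of the shank (22 mm across, 6 mm high) and cannot enter a 17 mm hole; with the button all the way in they lie inside the shank. So, button out, the nose goes 14.5 mm into the fork's top hole and the pin stands there on its balls. Seated, they spring out just below the lower plate
- pin_button (a joint): how far the thumb button is pressed in, m: 0 = out (balls locked), 0.006 = fully in. Its spring needs about 5 N to start and 8.5 N to hold it fully in; released, it springs out by itself once the balls are free
- block: the wooden tool block, fixed on the bench; origin at the centre of its underside, x along the row of holes (at x = -64, 0 and +64 mm). 200 mm long, 62 mm wide, 72 mm high; the holes are 27 mm across, loose for what stands in them
- mask: freshly painted face mask on its wooden form, 104 mm in diameter and 59 mm high, standing loose about the middle of the wheel, with which it turns; origin at the centre of its underside, z up
- rasp: rasp in the tool block: slender steel tang down the hole, 33 mm brass collar on the block's top (origin at its underside), bulbous light wooden handle 60 mm high
- awl: awl in the tool block: thin steel spike down the hole, 33 mm wooden collar on the block's top (origin at its underside), dark mushroom-shaped handle 44 mm high
- jar: glass jar with a brass lid, 72 mm diameter, 95 mm tall, on the bench to the right beyond the tool block; origin at the centre of its underside
- tin: metal can, 66 mm diameter, 75 mm tall, on the bench to the left; origin at the centre of its underside
- axis (a point): nominal point on the turntable's axis at the wheel's top. Peg: upright, wooden, 20 mm thick, 45 mm tall, on the wheel 108 mm from the axis; with the turntable at 0 it stands at 100 degrees anticlockwise from the plate's x axis and turns with the joint; 45 mm clear of the mask. Lug: flat steel, level with the wheel, 36 mm wide, 12 thick, out to 183 mm, its 17 mm hole at 163 mm from the axis

How it is judged:
By the outcome, as a careful person would: the job done as asked, in the order asked, and still so for the second after the job is handed in, with the robot touching nothing.
It also fails if it takes over 72 s, if anything falls off the work surface, if the arm or the gripper's body presses on something with over 40 N, if the wrist force passes 120 N, or if a joint passes its speed limit or range.

## Working session

There is one attempt and no reset: what is moved stays moved. The work goes in short steps, Python scripts to look and compute and a tool call to move; the robot and the scene stay as the last step left them, time stands still between calls to the robot, and variables do not carry over. Pictures are saved under pics/ and viewed, at most 10 in all, crops included, and the job is handed in when it is done.

Besides the shell and the picture viewer there is one more tool, called after ">>>" as name(argument=value, ...) on one line, values as JSON. servo_tool: Moves the arm, as the interface text tells. Its arguments: {"type":"object","properties":{"rows":{"type":"array"}},"required":["rows"]}

```bash
mkdir -p pics; ls; python3 - <<'E'
from bench import arm
import cv2,numpy as np
s=arm.read_state();print(s)
for n in ("side","top","wrist"):
    p=arm.camera_params(n);print(n,p["intrinsics"],np.round(p["R"],4).tolist(),np.round(p["t"],1))
    im=arm.get_image(n);cv2.imwrite(f"pics/{n}0.png",im[:,:,::-1])
E
```

```text
pics
{'clock': 0.0, 'joints': array([ 1.48760135e+00,  3.85557300e-01,  6.58740940e-03, -5.37431092e-04,
       -1.19398260e+00, -2.58609649e-01]), 'joint_vel': array([-1.21376740e-03, -1.89180720e-04,  8.75693343e-05, -3.76542896e-05,
        9.87288039e-04, -1.00378047e-03]), 'joint_efforts': array([-1.90055529e-03, -3.92289448e+01,  1.88396537e+01,  4.18609589e+00,
       -4.73615859e-03, -1.81720793e-06]), 'position': array([209.23491216, 588.20670727, 191.40049019]), 'ee_rot': array([ 9.85414240e-01, -1.70169181e-01, -1.54361699e-04,  1.09581495e-03]), 'contact_force': array([ 0.08162284,  0.02443707, -0.39548832]), 'wrist_torque': array([ 0.07040312,  0.02079127, -0.02029604]), 'grasp_force': 0.0, 'gripper_width': 85.14856383761075}
side [[456.22116817   0.         318.3075186 ]
 [  0.         456.22116817 243.60033959]
 [  0.           0.           1.        ]] [[-0.9665, -0.2565, -0.0044], [-0.1945, 0.7439, -0.6394], [0.1672, -0.6171, -0.7689]] [ 580.8  139.2 1090.9]
top [[463.11555589   0.         317.30778921]
 [  0.         463.11555589 241.29744504]
 [  0.           0.           1.        ]] [[-0.0246, -0.9997, -0.0061], [-0.9859, 0.0253, -0.1652], [0.1653, 0.0019, -0.9862]] [ 65.9 592.7 868.8]
wrist [[365.36342701   0.         317.48345916]
 [  0.         365.36342701 245.75912032]
 [  0.           0.           1.        ]] [[-0.3348, -0.9423, 0.0022], [-0.8967, 0.3193, 0.3066], [-0.2896, 0.1007, -0.9518]] [622.9 -38.8 379.9]
```

View pics/side0.png

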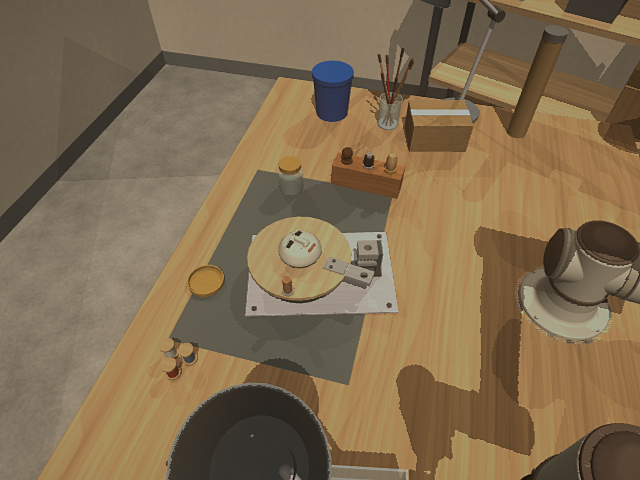

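View pics/top0.png

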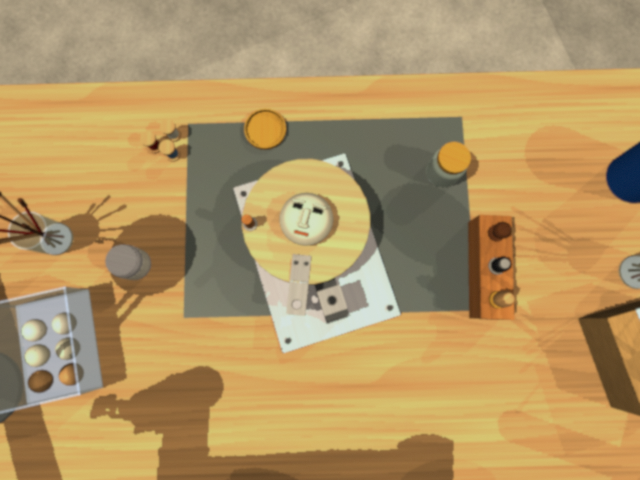

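The top view shows the wheel centred at about (306,222), the peg at (249,221), the fork's top at (332,299) and the lug's hole at about (296,303). The tool block is at (492,267), with the pin in its middle hole at (501,264), between the awl (500,231) and the rasp (504,298). The side view agrees: pin at (369,160), peg at (287,285), fork at (369,247).

```bash
cat > h.py <<'E'
from bench import arm
import numpy as np,cv2
from scipy.spatial.transform import Rotation as Ro
def ray(p,uv):
    R=np.array(p["R"]);t=np.array(p["t"]).ravel();d=R.T@np.linalg.inv(p["intrinsics"])@[uv[0],uv[1],1.]
    return -R.T@t,d/np.linalg.norm(d)
def onz(p,uv,z):
    c,d=ray(p,uv);return c+d*(z-c[2])/d[2]
def tri(rs):
    A=sum(np.eye(3)-np.outer(d,d) for c,d in rs);b=sum((np.eye(3)-np.outer(d,d))@c for c,d in rs)
    return np.linalg.solve(A,b)
def proj(p,X):
    x=np.array(p["R"])@X+np.array(p["t"]).ravel();q=np.array(p["intrinsics"])@x;return q[:2]/q[2]
def snap(n,name):
    p=arm.camera_params(n);im=arm.get_image(n)[:,:,::-1].copy();cv2.imwrite(f"pics/{name}.png",im);return p,im
def loc(X,st=None):
    s=st or arm.read_state();return Ro.from_quat(s["ee_rot"]).inv().apply(np.array(X)-s["position"])
E
python3 - <<'E'
from h import *
T=arm.camera_params("top");S=arm.camera_params("side")
for n,uv,z in [("scr1",(243,193),6),("scr2",(344,164),6),("scr3",(390,308),6),("scr4",(288,341),6),("fork",(332,299),96),("peg",(249,220),121),("lughole",(296,303),76),("awl",(500,231),116),("pin",(503,264),115),("rasp",(507,297),130),("jar",(454,157),95),("wheel",(306,222),76)]:
    print(n,onz(T,uv,z).round(1))
print("tri pin",tri([ray(T,(503,264)),ray(S,(369,156))]))
print("tri peg",tri([ray(T,(249,219)),ray(S,(287,279))]))
print("tri fork",tri([ray(T,(332,299)),ray(S,(368,248))]))
for n,c in (("top",(440,190,560,340)),("top",(220,150,420,360)),("side",(240,130,420,320))):
    pass
a=cv2.imread("pics/top0.png")[200:330,450:540];b=cv2.imread("pics/top0.png")[200:330,230:370];c=cv2.imread("pics/side0.png")[140:310,270:410]
f=lambda x,w,h:cv2.resize(x,(w,h),interpolation=cv2.INTER_CUBIC)
cv2.imwrite("pics/crop0.png",np.hstack([f(a,270,390),f(b,420,390)]))
E
```

```text
scr1 [709.2 205.8   6. ]
scr2 [767.5 -10.    6. ]
scr3 [460.6 -92.8   6. ]
scr4 [400.2 114.9   6. ]
fork [477.9  26.5  96. ]
peg [625.2 175.7 121. ]
lughole [473.  94.  76.]
awl [ 593.6 -285.6  116. ]
pin [ 532.6 -285.9  115. ]
rasp [ 472.3 -281.7  130. ]
jar [ 745.4 -218.1   95. ]
wheel [628.2  72.   76. ]
tri pin [ 532.22548615 -291.00433147  102.38221725]
tri peg [626.70805661 176.82085573 112.36556796]
tri fork [474.74351685  26.17354899  88.34332978]
```

View pics/crop0.png

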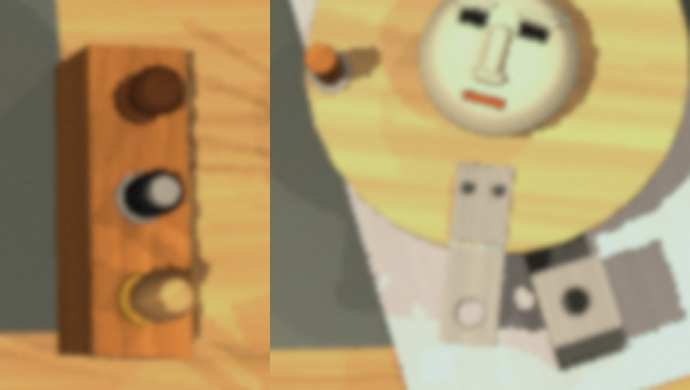

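The enlarged crop shows the fork's hole at top-view pixel (331.7,300) and the pin's button at (505.7,263). The lug's hole is left of the fork, which puts the joint at about -0.4. Next I work out the camera mount and a viewing pose.

```bash
python3 - <<'E'
from h import *
s=arm.read_state();R=Ro.from_quat(s["ee_rot"]);print(R.as_matrix().round(3))
p=arm.camera_params("wrist");Rc=np.array(p["R"]);c=-Rc.T@p["t"]
print("cam in tool",R.inv().apply(c-s["position"]),"axes",(R.as_matrix().T@Rc.T).round(3))
T=arm.camera_params("top");
h=onz(T,(331.7,300),96);print("fork",h);print("button",onz(T,(505.7,263.3),115))
# goal: tool yaw such that x axis..., TCP for view
a=np.deg2rad(15.6)
for g in [(560,110,330)]:
    print(loc(g))
E
```

```text
[[ 0.942 -0.335 -0.   ]
 [-0.335 -0.942 -0.002]
 [ 0.     0.002 -1.   ]]
cam in tool [  79.37353336    1.03404768 -180.60045203] axes [[ 0.001 -0.952 -0.307]
 [ 1.     0.     0.   ]
 [-0.    -0.307  0.952]]
fork [476.12113069  27.13796493  96.        ]
button [ 533.80365274 -290.95741864  115.        ]
[ 490.80198294  333.32025048 -137.69496541]
```

>>> servo_tool(rows=[[[85,49,33,-10,0,0,0.12],[85,98,67,-20,0,0,0.24],[85,147,100,-30,0,0,0.36],[85,196,133,-40,0,0,0.48],[85,245,167,-50,0,0,0.6],[85,295,200,-60,0,0,0.72],[85,344,233,-70,0,0,0.84],[85,393,267,-80,0,0,0.96],[85,442,300,-90,0,0,1.08],[85,491,333,-98,0,0,1.19]]])

```text
clock: 1.4
position: [561.3, 108.8, 290.8]
ee_rot: [0.72, -0.694, -0.0, -0.0]
contact_force: [1.2, 0.7, -0.9]
gripper_width: 85.3
grasp_force: 0.0
```

>>> servo_tool(rows=[[[85,0,0,0,0,0,0],[85,0,0,0,0,0,0],[85,0,0,0,0,0,0]]])

```text
clock: 1.78
position: [559.7, 111.5, 290.3]
ee_rot: [0.721, -0.692, -0.0, 0.0]
contact_force: [0.3, 0.8, -0.7]
gripper_width: 85.3
grasp_force: 0.0
```

```bash
python3 - <<'E'
from h import *
s=arm.read_state();print(s["clock"],s["position"],s["joints"],s["joint_vel"].round(3))
snap("wrist","w1")
E
```

```text
1.775 [559.69804947 111.4996599  290.29478325] [ 4.80288905e-01  2.40265096e-01  4.35546489e-02 -2.55805666e-04
 -1.37464980e+00 -4.39239263e-01] [ 0.007 -0.003  0.002  0.001  0.    -0.001]
```

View pics/w1.png

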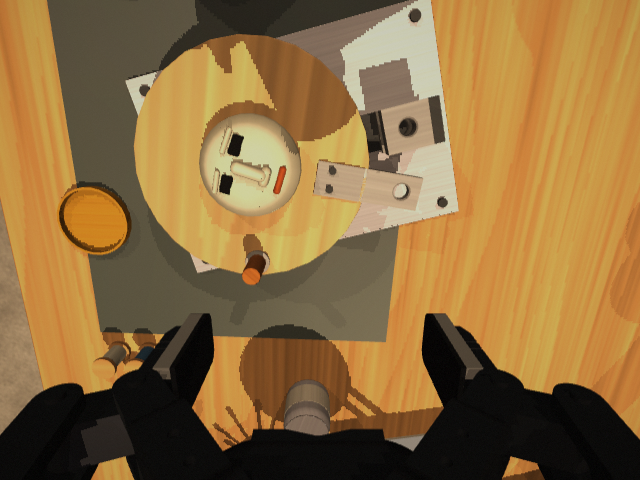

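The wrist view shows the fork's hole at (408,127), the lug's hole at (401,191), the peg's top at (251,276) and plate screws at (415,16), (442,202) and (145,90). The wheel is centred at about (250,153). I'll measure these to sub-pixel accuracy.

```bash
cat >> h.py <<'E'
def blob(im,uv,r,mask):
    x,y=map(int,np.round(uv));r=int(r);m=mask(cv2.GaussianBlur(im,(3,3),0)[y-r:y+r+1,x-r:x+r+1].astype(int)).astype(np.uint8)
    n,l,st,c=cv2.connectedComponentsWithStats(m)
    if n<2:return None
    k=1+np.argmin(np.linalg.norm(c[1:]-r,axis=1)-0.05*np.sqrt(st[1:,4]));return c[k]+[x-r,y-r],st[k,4]
dark=lambda t:(lambda c:c.max(2)<t)
def orange(c): return (c[:,:,2]>130)&(c[:,:,2]-c[:,:,0]>100)&(c[:,:,2]-c[:,:,1]>60)
def circ(P):
    A=np.c_[2*P,np.ones(len(P))];x=np.linalg.lstsq(A,(P**2).sum(1),rcond=None)[0];return x[:2],np.sqrt(x[2]+x[:2]@x[:2])
def wheel(p,im,z=76):
    h=cv2.cvtColor(im,cv2.COLOR_BGR2HSV);m=cv2.inRange(h,(12,70,60),(32,255,255))
    return m
E
python3 - <<'E'
from h import *
p=arm.camera_params("wrist");im=cv2.imread("pics/w1.png")
print(p["R"].round(3).tolist(),p["t"])
for n,uv,r,mk,z in [("forkhole",(408,127),12,dark(75),96),("scr2",(415,16),9,dark(90),6),("scr3",(442,202),9,dark(90),6),("scr1",(145,90),9,dark(90),6),("peg",(251,276),14,orange,121)]:
    b=blob(im,uv,r,mk);print(n,b,onz(p,b[0],z).round(1) if b else im[uv[1]-3:uv[1]+4:3,uv[0]-3:uv[0]+4:3])
b=(401,191);print("lug",onz(p,b,76))
# wheel edge: edges on radial lines from approx centre
g=cv2.cvtColor(im,cv2.COLOR_BGR2HSV)[:,:,1].astype(float);P=[];U=[]
c0=onz(p,(250,153),76)[:2]
for a in np.deg2rad(np.arange(0,360,4)):
    rr=np.arange(115,135,0.5);v=[]
    for r in rr:
        u=proj(p,np.array([c0[0]+r*np.cos(a),c0[1]+r*np.sin(a),76]));v.append(cv2.getRectSubPix(g.astype(np.float32),(1,1),tuple(map(float,u)))[0,0])
    d=np.diff(cv2.GaussianBlur(np.array(v,np.float32)[:,None],(1,5),0)[:,0]);k=np.argmin(d)
    if d[k]<-8:P.append(c0+rr[k]*np.array([np.cos(a),np.sin(a)]))
P=np.array(P)
for _ in range(6):
    c,r=circ(P);e=abs(np.linalg.norm(P-c,axis=1)-r);P=P[e<max(1,2*np.median(e))]
print("wheel",c,r,len(P),e.max())
E
```

```text
[[-0.999, -0.042, 0.0], [-0.04, 0.951, 0.307], [-0.013, 0.306, -0.952]] [ 564.10105431 -152.35390276  445.99898952]
forkhole (array([407.40375587, 126.88732394]), np.int32(213)) [475.6  27.1  96. ]
scr2 (array([414.43,  15.39]), np.int32(100)) [460.6 -91.8   6. ]
scr3 (array([441.69354839, 201.70967742]), np.int32(62)) [399.7 115.3   6. ]
scr1 (array([143.72413793,  89.56896552]), np.int32(58)) [769.1  -2.7   6. ]
peg (array([250.66525424, 275.91949153]), np.int32(236)) [626.3 180.1 121. ]
lug [470.14363328  92.9006032   76.        ]
wheel [631.52642814  72.81438434] 123.73298203568774 42 0.7200442636780195
```

The measurements agree with the given sizes: peg radius 107.7 mm, lug radius 163.2 mm, and axis (631.8,72.7) from both the fork and the wheel. The plate yaw is 16.2° and the joint about -23.2°. Next I go above the peg and check its height.

>>> servo_tool(rows=[[[85,-33,-35,40,0,0,0],[85,-66,-69,80,0,0,0],[85,-66,-69,110,0,0,0],[85,-66,-69,110,0,0,0],[85,-66,-69,110,0,0,0]]])

```text
clock: 2.45
position: [627.3, 179.8, 182.6]
ee_rot: [0.721, -0.693, 0.001, -0.001]
contact_force: [0.7, -0.4, 0.3]
gripper_width: 85.1
grasp_force: 0.0
```

```bash
python3 - <<'E'
from h import *
s=arm.read_state();print(s["clock"],s["position"],s["contact_force"])
p1=dict(intrinsics=arm.camera_params("wrist")["intrinsics"],R=np.array([[-0.999,-0.042,0.0],[-0.04,0.951,0.307],[-0.013,0.306,-0.952]]),t=np.array([564.101,-152.354,445.999]))
p,im=snap("wrist","w2")
uv=proj(p,np.array([626.3,180.1,121.]));print(uv)
b=blob(im,uv,25,orange);print(b)
if b:
  print(onz(p,b[0],121),tri([ray(p1,(250.67,275.92)),ray(p,b[0])]))
T=arm.camera_params("top")
print("fork tri",tri([ray(p1,(407.4,126.9)),ray(T,(331.7,300))]),"peg tri w2/w1 vs top",tri([ray(p1,(250.67,275.92)),ray(T,(248,219.5))]))
uf=proj(p,np.array([475.6,27.1,96]));print(uf);bf=blob(im,uf,14,dark(75)) ;print(bf, onz(p,bf[0],96) if bf else 0)
E
```

```text
2.45 [627.34442093 179.80993155 182.56340849] [ 0.72384352 -0.44980417  0.26259516]
[319.59232099 248.6928433 ]
(array([316.82409639, 249.58072289]), np.int32(415))
[628.20467751 180.83403973 121.        ] [628.02294684 184.38863689 111.01705504]
fork tri [476.03408895  27.21825907  98.2431451 ] peg tri w2/w1 vs top [624.12293274 176.01514744 131.2232592 ]
[565.41222678  18.61287507]
(array([565.35100548,  17.80438757]), np.int32(547)) [475.75135739  26.6539689   96.        ]
```

Heights check out: fork about 98 mm (text 96), and the peg's top averages about 121 mm. I go down and grip the peg.

>>> servo_tool(rows=[[[85,0,0,45,0,0,0],[85,0,0,88,0,0,0],[85,0,0,90,0,0,0],[10,0,0,90,0,0,0],[10,0,0,90,0,0,0],[10,0,0,90,0,0,0],[10,0,0,90,0,0,0],[10,0,0,90,0,0,0]]])

```text
clock: 3.5
position: [626.9, 179.2, 90.8]
ee_rot: [0.721, -0.693, 0.0, -0.0]
contact_force: [0.5, -0.1, 0.3]
gripper_width: 10.0
grasp_force: 0.0
```

```bash
python3 - <<'E'
from h import *
s=arm.read_state();print(s["clock"],s["position"],s["gripper_width"])
snap("wrist","w3")
snap("top","t3")
E
```

```text
3.5 [626.89182619 179.19375202  90.76735412] 9.950978373453786
```

View pics/w3.png

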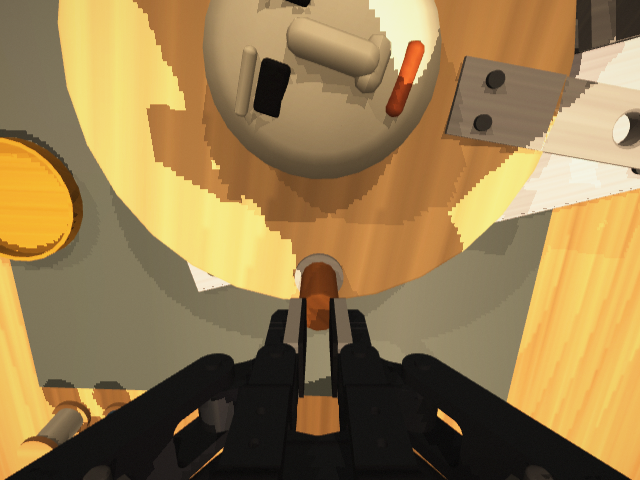

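The wrist view shows the fingers shut around or just outside the peg: base at (319,272), top at (318,318) between the pads, fingertips at about (317,300). I compute where the peg really stands.

```bash
python3 - <<'E'
from h import *
p=arm.camera_params("wrist");s=arm.read_state()
print("base",onz(p,(319,272),76),"top",onz(p,(318,316),121))
print("proj TCP",proj(p,s["position"]),"peg base/top expected",proj(p,np.array([627,180,76.])),proj(p,np.array([627,180,121.])))
for u in ((292,300),(303,300),(334,300),(345,300)):print(onz(p,u,91))
t=cv2.imread("pics/t3.png")[150:330,200:400];cv2.imwrite("pics/t3c.png",cv2.resize(t,(600,540),interpolation=cv2.INTER_CUBIC))
E
```

```text
base [626.2567043  177.94796283  76.        ] top [626.74824965 181.60272522 121.        ]
proj TCP [317.98780747 284.19810384] peg base/top expected [317.56525651 275.26228359] [317.59149643 312.86390465]
[640.56979642 188.85462185  91.        ]
[634.59107913 188.61799765  91.        ]
[617.74185043 187.95114306  91.        ]
[611.76305058 187.7145156   91.        ]
```

View pics/t3c.png

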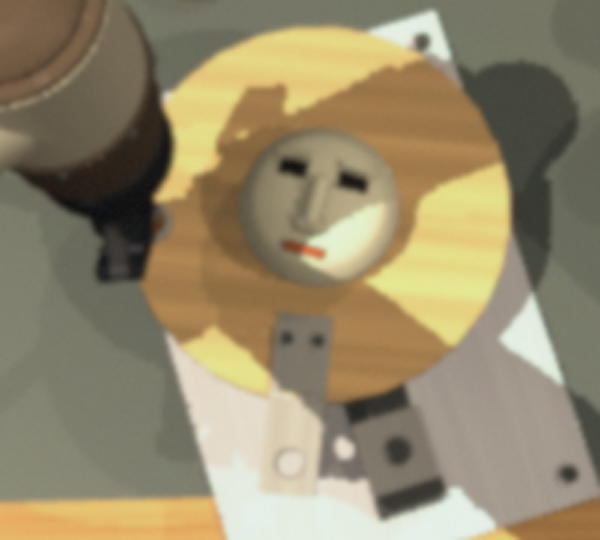

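The pads occlude the peg's top while 10 mm apart, so the fingertips are actually above the peg: the true tips sit higher than the reported TCP. I open slightly, descend within the nominal clearance, and feel by closing.

>>> servo_tool(rows=[[[50,0,0,0,0,0,0],[50,0,0,0,0,0,0],[50,0,0,6,0,0,0],[50,0,0,12,0,0,0],[10,0,0,12,0,0,0],[10,0,0,12,0,0,0],[10,0,0,12,0,0,0],[10,0,0,12,0,0,0]]])

```text
clock: 4.6
position: [626.8, 179.1, 78.6]
ee_rot: [0.721, -0.693, 0.0, 0.0]
contact_force: [0.4, -0.1, -0.5]
gripper_width: 15.2
grasp_force: 58.6
```

```bash
python3 - <<'E'
from h import *
s=arm.read_state();print(s["clock"],s["position"],s["contact_force"],s["gripper_width"],s["grasp_force"])
snap("wrist","w4");snap("side","s4")
w=cv2.imread("pics/w4.png")[220:420,200:440];q=cv2.imread("pics/s4.png")[200:330,220:350]
cv2.imwrite("pics/c4.png",np.hstack([cv2.resize(w,(400,400)),cv2.resize(q,(400,400),interpolation=cv2.INTER_CUBIC)]))
S=arm.camera_params("side")
print("side proj TCP",(proj(S,s["position"])-[220,200])*400/130+[400,0])
print("z+40",(proj(S,s["position"]+[0,0,40])-[220,200])*400/130+[400,0])
E
```

```text
4.6 [626.78757011 179.11160096  78.58880468] [ 0.38180086 -0.05280083 -0.5381426 ] 15.16116300299356 58.59749972820282
side proj TCP [604.82824949 271.48064055]
z+40 [601.55935206 239.61191649]
```

View pics/c4.png

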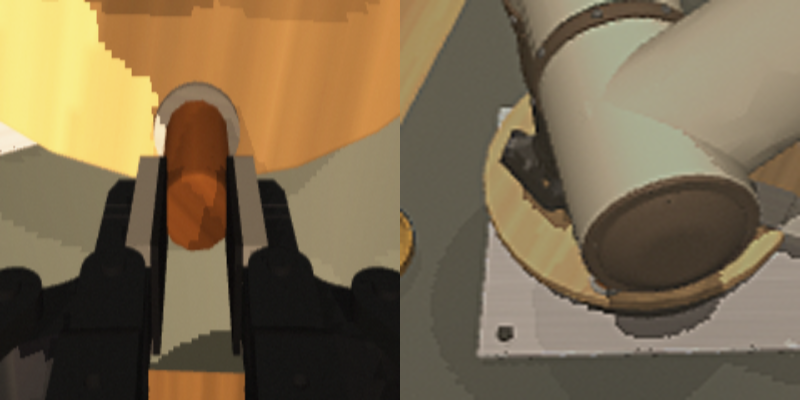

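Now the peg is gripped with 58.6 N of pad force; the crop shows the pads either side of its top. The true tips therefore sit about 35–40 mm above the reported TCP. I compute the swing arc.

```bash
python3 - <<'E'
from h import *
s=arm.read_state();R=Ro.from_quat(s["ee_rot"]);ax=np.array([631.8,72.7,0])
for k in range(1,8):
    a=np.deg2rad(23.3)*k/7;z=Ro.from_rotvec([0,0,a]);t=ax+z.apply(s["position"]-ax)
    print(R.inv().apply(t-s["position"]).round(1),round(-a,3))
E
```

```text
[0.2 6.2 0. ] -0.058
[ 0.8 12.3  0. ] -0.116
[ 1.8 18.5  0. ] -0.174
[ 3.1 24.5  0. ] -0.232
[ 4.7 30.5  0. ] -0.29
[ 6.7 36.3  0. ] -0.349
[ 9.  42.1  0. ] -0.407
```

>>> servo_tool(rows=[[[10,0.2,6.2,0,0,0,-0.058],[10,0.8,12.3,0,0,0,-0.116],[10,1.8,18.5,0,0,0,-0.174],[10,3.1,24.5,0,0,0,-0.232],[10,4.7,30.5,0,0,0,-0.29],[10,6.7,36.3,0,0,0,-0.349],[10,9,42.1,0,0,0,-0.407],[10,9,42.1,0,0,0,-0.407],[10,9,42.1,0,0,0,-0.407],[10,9,42.1,0,0,0,-0.407]]])

```text
clock: 5.95
position: [585.0, 168.4, 78.6]
ee_rot: [0.846, -0.533, -0.0, 0.0]
contact_force: [-1.7, -1.3, -0.3]
gripper_width: 15.6
grasp_force: 59.0
```

```bash
python3 - <<'E'
from h import *
s=arm.read_state();print(s["clock"],s["position"],s["contact_force"],s["gripper_width"],s["grasp_force"])
p,im=snap("wrist","w5");np.savez("w5.npz",**{k:np.array(p[k]) for k in("intrinsics","R","t")})
cv2.imwrite("pics/w5c.png",im[0:400,240:640])
E
```

```text
5.95 [584.958935   168.3975563   78.56145477] [-1.65210412 -1.343013   -0.34906351] 15.616417751787596 59.02996122837067
```

View pics/w5.png

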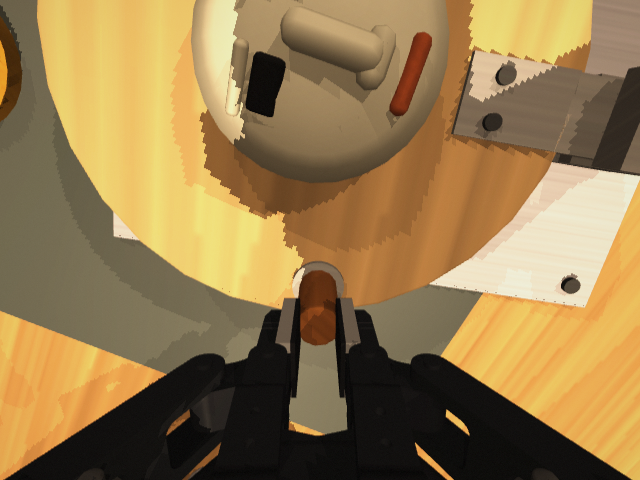

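The lug now reaches into the fork: its bolts are at (507,74) and (493,122), and the fork's edge is at about (625,120). I release, lift and check the alignment.

>>> servo_tool(rows=[[[50,0,0,0,0,0,0],[60,0,0,0,0,0,0],[60,0,0,0,0,0,0],[60,0,0,-50,0,0,0],[60,0,0,-100,0,0,0],[60,5,33,-140,0,0,0],[60,10,66,-160,0,0,0],[60,10,66,-160,0,0,0],[60,10,66,-160,0,0,0]]])

```text
clock: 7.12
position: [529.9, 131.3, 238.2]
ee_rot: [0.846, -0.533, -0.0, -0.0]
contact_force: [-0.2, 0.5, -0.7]
gripper_width: 59.9
grasp_force: 0.0
```

```bash
python3 - <<'E'
from h import *
s=arm.read_state();print(s["clock"],s["position"],s["contact_force"])
p,im=snap("wrist","w6")
ax=np.array([631.8,72.7])
q=proj(p,np.array([475.7,27.1,96]));b=blob(im,q,16,dark(75));print("fork",q,b,onz(p,b[0],96) if b else 0)
q=proj(p,np.array([584,169.6,121.]));b=blob(im,q,22,orange);print("peg",q,b)
if b: X=onz(p,b[0],121)[:2];print(X,np.linalg.norm(X-ax),np.degrees(np.arctan2(*(X-ax)[::-1])))
for n,X in (("s2",(460.6,-91.8)),("s3",(399.7,115.3)),("s1",(769.1,-2.7))):
    q=proj(p,np.array([*X,6.]));b=blob(im,q,14,dark(95)) if 14<q[0]<625 and 14<q[1]<465 else None;print(n,q,b,onz(p,b[0],6) if b else 0)
# lug bolts
for a in (-1,1):
    X=ax+[-.960*100,-.279*100]
    q=proj(p,np.array([*X,78.]));print("bolt region",q)
x,y=map(int,proj(p,np.array([ax[0]-.96*120,ax[1]-.279*120,78.])));h=110
cv2.imwrite("pics/w6c.png",cv2.resize(im[max(0,y-h):y+h,max(0,x-h):x+h],None,fx=2.7,fy=2.7));print(max(0,x-h),max(0,y-h))
E
```

```text
7.125 [529.91593375 131.25648844 238.2161574 ] [-0.16525428  0.47823618 -0.65301919]
fork [427.74773493 139.6312495 ] (array([427.64457831, 138.45783133]), np.int32(332)) [476.271523    26.31378815  96.        ]
peg [240.48450571 240.38486601] (array([239.97375328, 239.65091864]), np.int32(381))
[584.63652224 169.17994009] 107.39074668561629 116.05134178827956
s2 [476.24576961  31.90097092] (array([476.48351648,  32.74725275]), np.int32(182)) [459.97306761 -91.27145701   6.        ]
s3 [422.8221749  236.63120739] (array([422.88157895, 236.65789474]), np.int32(76)) [399.62014152 115.29808827   6.        ]
s1 [151.69650176 -30.76441243] None 0
bolt region [353.25177087 127.29846401]
bolt region [353.25177087 127.29846401]
265 21
```

View pics/w6c.png

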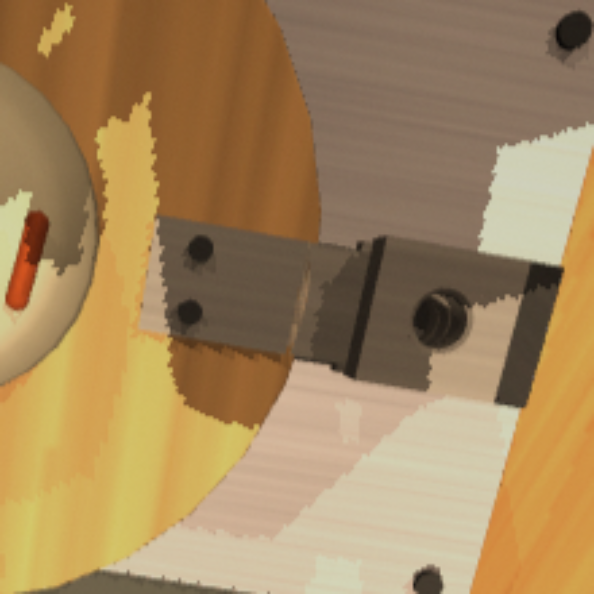

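The lug is in line: the peg's angle is 116.05° against 116.2° wanted, and its hole shows through the fork's hole at crop (441,318). On to above the pin.

>>> servo_tool(rows=[[[60,50,24,-10,0,0,-0.16],[60,100,48,-20,0,0,-0.32],[60,150,72,-20,0,0,-0.48],[60,200,96,-20,0,0,-0.64],[60,250,120,-20,0,0,-0.8],[60,300,144,-20,0,0,-0.96],[60,356,171,-20,0,0,-1.12],[60,356,171,-20,0,0,-1.12],[60,356,171,-20,0,0,-1.12],[60,356,171,-20,0,0,-1.12]]])

```text
clock: 8.43
position: [529.6, -262.8, 258.0]
ee_rot: [1.0, -0.002, -0.0, -0.0]
contact_force: [-0.2, 0.7, -0.5]
gripper_width: 60.0
grasp_force: 0.0
```

```bash
python3 - <<'E'
from h import *
s=arm.read_state();print(s["clock"],s["position"],s["joints"].round(2))
p,im=snap("wrist","w7")
for X in ((533.8,-291,115.),(533.8,-291,78.)):print(proj(p,np.array(X)))
x,y=map(int,proj(p,np.array([533.8,-291,100.])));h=70
g=cv2.cvtColor(im[y-h:y+h,x-h:x+h],cv2.COLOR_BGR2GRAY);g=cv2.resize(g,None,fx=3,fy=3)
c=cv2.HoughCircles(g,cv2.HOUGH_GRADIENT,1.2,30,param1=80,param2=30,minRadius=20,maxRadius=75);print(c/[3,3,3]+[x-h,y-h,0] if c is not None else None)
np.savez("w7.npz",**{k:np.array(p[k]) for k in("intrinsics","R","t")})
cv2.imwrite("pics/w7c.png",cv2.resize(im[y-100:y+100,x-133:x+133],(798,600)));print(x-133,y-100)
E
```

```text
8.425 [ 529.55228968 -262.81830746  258.02732062] [-0.19  0.29  0.03 -0.   -1.31  1.75]
[347.13165798 214.45591122]
[344.28176417 206.10748583]
[[[345.20000203 211.80000305  15.30666733]
  [337.60000102 265.40000407  14.78666687]]]
212 110
```

View pics/w7c.png

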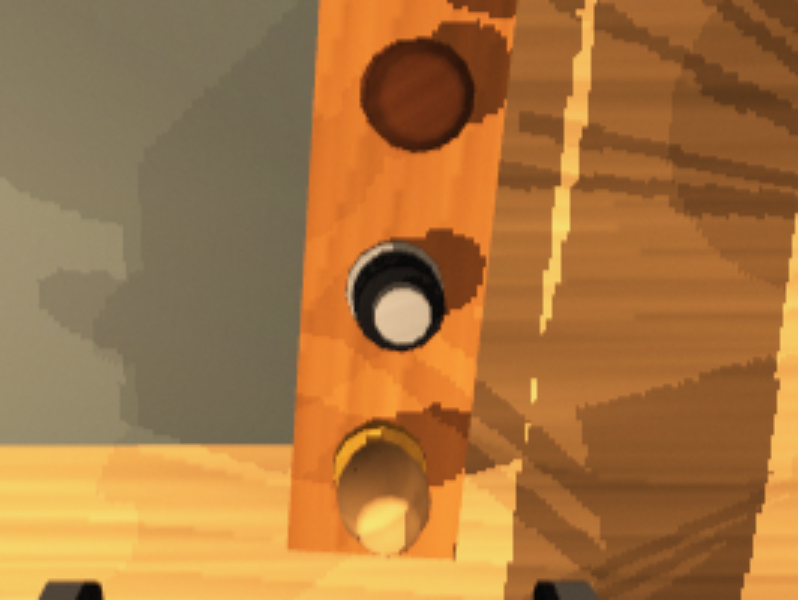

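The wrist crop shows the pin's button at crop (403,315), full-image (346.3,215), above the shoulder at crop (395,288). That matches the top-view estimate (533.5,-290.5) and puts the pin upright. The fingertip pixels confirm the tips sit about 38 mm behind the reported TCP when nearly shut. I descend halfway and refine the position.

>>> servo_tool(rows=[[[60,3.8,27.8,40,0,0,0],[60,3.8,27.8,90,0,0,0],[60,3.8,27.8,130,0,0,0],[60,3.8,27.8,130,0,0,0],[60,3.8,27.8,130,0,0,0]]])

```text
clock: 9.1
position: [534.5, -291.7, 130.7]
ee_rot: [1.0, -0.002, 0.002, 0.001]
contact_force: [-0.4, 0.4, 1.0]
gripper_width: 60.5
grasp_force: 0.0
```

```bash
python3 - <<'E'
from h import *
s=arm.read_state();print(s["clock"],s["position"],s["contact_force"])
p,im=snap("wrist","w8");o=np.load("w7.npz");T=arm.camera_params("top")
q=proj(p,np.array([533.4,-290.6,115]));print(q)
light=lambda c:(c.min(2)>120)&(c.max(2)-c.min(2)<50)
b=blob(im,q,30,light);print(b,"expect area",np.pi*(9*365/(p["R"]@[533.4,-290.6,115]+p["t"])[2])**2)
if b: print(onz(p,b[0],115),"tri",tri([ray(p,b[0]),ray(o,(346.3,215)),ray(T,(505.7,263.3))]))
E
```

```text
9.1 [ 534.48470773 -291.68274808  130.69013404] [-0.41342043  0.4472471   0.99770609]
[313.27760866 273.44065325]
(array([298., 271.]), np.int32(3)) expect area 758.676586979556
[ 534.94445053 -281.79017117  115.        ] tri [ 535.11284487 -286.63486729  121.75830133]
```

```bash
python3 - <<'E'
from h import *
s=arm.read_state();p=arm.camera_params("wrist");im=cv2.imread("pics/w8.png");o=np.load("w7.npz");T=arm.camera_params("top")
q=(313,273)
print(im[273-30:273+31:6,313].tolist())
for t in (45,55,65,80,95):
    b=blob(im,q,30,lambda c:(c.min(2)>t)&(c.max(2)-c.min(2)<60));print(t,b, onz(p,b[0],115) if b else 0, tri([ray(p,b[0]),ray(o,(346.3,215))]) if b else 0)
E
```

```text
[[11, 12, 15], [13, 14, 15], [54, 68, 81], [94, 116, 136], [89, 109, 130], [84, 107, 127], [83, 104, 124], [84, 106, 124], [57, 155, 249], [67, 179, 253], [66, 176, 253]]
45 (array([311.73451327, 270.82427307]), np.int32(791)) [ 535.08356733 -289.85967218  115.        ] [ 532.0522702  -290.27069785  108.215188  ]
55 (array([311.75134409, 271.05241935]), np.int32(744)) [ 534.94189586 -289.86833997  115.        ] [ 532.17160307 -290.25594502  108.82635097]
65 (array([311.81470138, 272.19295559]), np.int32(653)) [ 534.23284111 -289.89968336  115.        ] [ 532.77775608 -290.17524253  111.89273161]
80 (array([311.62075134, 272.2862254 ]), np.int32(559)) [ 534.17521573 -289.78686692  115.        ] [ 532.93344665 -290.09891786  112.47948595]
95 (array([299.08823529, 273.17647059]), np.int32(34)) [ 533.64744618 -282.51572663  115.        ] [ 540.52897029 -286.04439014  137.39195849]
```

Button at (534.3,-290.0), height about 112 against 115 from the text, area as expected. I descend and grip.

>>> servo_tool(rows=[[[60,0,-1.5,40,0,0,0],[60,0,-1.5,75,0,0,0],[60,0,-1.5,82,0,0,0],[60,0,-1.5,85,0,0,0],[60,0,-1.5,88,0,0,0],[60,0,-1.5,88,0,0,0]]])

```text
clock: 9.9
position: [533.5, -290.4, 41.6]
ee_rot: [1.0, -0.002, 0.001, 0.0]
contact_force: [-0.3, 0.4, 0.0]
gripper_width: 60.2
grasp_force: 0.0
```

>>> servo_tool(rows=[[[45,0,0,0,0,0,0],[32,0,0,0,0,0,0],[18,0,0,0,0,0,0],[18,0,0,0,0,0,0],[18,0,0,0,0,0,0],[18,0,0,0,0,0,0]]])

```text
clock: 10.65
position: [533.1, -290.3, 41.1]
ee_rot: [1.0, -0.002, 0.0, 0.0]
contact_force: [-1.0, 1.1, 5.9]
gripper_width: 26.3
grasp_force: 58.9
```

>>> servo_tool(rows=[[[18,0,0,-15,0,0,0],[18,0,0,-40,0,0,0],[18,0,0,-80,0,0,0],[18,0,0,-130,0,0,0],[18,0,0,-130,0,0,0],[18,0,0,-130,0,0,0]]])

```text
clock: 11.4
position: [532.0, -289.8, 169.8]
ee_rot: [1.0, -0.003, -0.001, -0.001]
contact_force: [-0.3, -0.6, -1.7]
gripper_width: 26.2
grasp_force: 59.1
```

```bash
python3 - <<'E'
from h import *
s=arm.read_state();print(s["clock"],s["position"],s["contact_force"],s["gripper_width"],s["ee_rot"])
p,im=snap("wrist","w9")
dz=s["position"][2]-41.1
q=proj(p,np.array([534,-290.2,115+dz]));print(q)
for t in (45,55,65,80):
    b=blob(im,q,30,lambda c:(c.min(2)>t)&(c.max(2)-c.min(2)<60));print(t,b, onz(p,b[0],115+dz) if b else 0)
print(im[int(q[1])-30:int(q[1])+31:5,int(q[0])].tolist())
E
```

```text
11.4 [ 532.03991773 -289.77301089  169.80344415] [-0.33358613 -0.56063316 -1.73516717] 26.21425435630657 [ 9.99995996e-01 -2.69473299e-03 -5.83758735e-04 -6.37581914e-04]
[314.65012223 364.3260904 ]
45 (array([317.80857428, 360.66201396]), np.int32(2006)) [ 535.46518728 -291.28928452  243.70344415]
55 (array([317.61752266, 364.49546828]), np.int32(1655)) [ 533.92766    -291.21679542  243.70344415]
65 (array([313.19956379, 359.89967285]), np.int32(917)) [ 535.77605702 -289.71775294  243.70344415]
80 (array([314.63586957, 357.68478261]), np.int32(184)) [ 536.65594196 -290.21429439  243.70344415]
[[50, 64, 76], [53, 67, 80], [55, 70, 82], [76, 96, 114], [97, 121, 144], [96, 122, 145], [72, 93, 109], [74, 92, 110], [62, 78, 93], [61, 77, 91], [81, 102, 122], [52, 108, 175], [52, 108, 173]]
```

The pin is lifted (weight about 1.7 N on the wrist). I carry it over the fork, nose clear by about 38 mm.

>>> servo_tool(rows=[[[18,-10,-50,0,0,0,0],[18,-20,-105,0,0,0,0],[18,-30,-160,0,0,0,0],[18,-40,-215,0,0,0,0],[18,-50,-270,0,0,0,0],[18,-59,-305,0,0,0,0],[18,-59.6,-316.3,0,0,0,0],[18,-59.6,-316.3,0,0,0,0],[18,-59.6,-316.3,0,0,0,0],[18,-59.6,-316.3,0,0,0,0]]])

```text
clock: 12.7
position: [474.8, 25.4, 170.2]
ee_rot: [1.0, -0.003, -0.0, 0.0]
contact_force: [0.8, -0.3, -1.1]
gripper_width: 26.1
grasp_force: 59.4
```

```bash
python3 - <<'E'
from h import *
s=arm.read_state();print(s["clock"],s["position"],s["contact_force"],s["gripper_width"],s["ee_rot"])
p,im=snap("wrist","w10");T=arm.camera_params("top");S=arm.camera_params("side")
P=s["position"]
q=proj(p,P+[2,0,74]);d=(p["R"]@(P+[2,0,74])+p["t"])[2];r=9*365/d;print(q,r)
x,y=map(int,q);h=50;g=cv2.cvtColor(im[y-h:y+h,x-h:x+h],cv2.COLOR_BGR2GRAY)
c=cv2.HoughCircles(g,cv2.HOUGH_GRADIENT,1,10,param1=60,param2=12,minRadius=int(r-4),maxRadius=int(r+4))
if c is not None:
  for u in c[0][:4]: print(u, onz(p,u[:2]+[x-h,y-h],P[2]+74)-P)
for n,C in (("top",T),("side",S)):
    pp,i2=snap(n,n+"10");print(n,"exp button",proj(C,P+[1.8,0,74]),"nose",proj(C,P+[1.8,0,-35]),"fork",proj(C,np.array([475.9,26.8,96])))
for k in(30,40,50,60): print((proj(p,np.array([475.9,26.8,96]))))
E
```

```text
12.7 [474.78760806  25.35392801 170.2205362 ] [ 0.79708882 -0.30209484 -1.08500561] 26.12751139536693 [ 9.99994540e-01 -3.28334351e-03 -3.34822143e-04  1.65749500e-04]
[313.72703241 364.38372454] 26.25440547178102
[54.5 43.5 26. ] [ 4.7405548  -1.30857914 74.        ]
[54.5 53.5 22.5] [ 0.73497403 -1.28450627 74.        ]
top exp button [335.24367852 295.76110068] nose [333.25404662 298.8112911 ] fork [331.88704265 300.11630544]
side exp button [371.41590888 200.76335145] nose [367.38833997 234.4315127 ] fork [366.26051667 245.7814623 ]
[313.63361033 240.16175332]
[313.63361033 240.16175332]
[313.63361033 240.16175332]
[313.63361033 240.16175332]
```

```bash
python3 - <<'E'
from h import *
p=arm.camera_params("wrist");im=cv2.imread("pics/w10.png");P=arm.read_state()["position"]
for o in (0,2,4): print(o,"nose near edge",proj(p,P+[o+6,0,-35]),"sh16.5 top/bot",proj(p,P+[o+16.5,0,37])[1],proj(p,P+[o+16.5,0,31])[1],"hand top near",proj(p,P+[o+14,0,65])[1],"btn near/far",proj(p,P+[o+9,0,74])[1],proj(p,P+[o-9,0,74])[1],proj(p,P+[o+9,0,74])[0])
for r in range(210,410,4): print(r,im[r,[300,314,328]].mean(1).round().tolist() if 0 else cv2.cvtColor(im[r:r+1,[290,302,314,326,338]],cv2.COLOR_BGR2GRAY)[0].tolist(), im[r,314].tolist())
E
```

```text
0 nose near edge [315.31752275 251.08611548] sh16.5 top/bot 281.9213910872259 276.4784127454082 hand top near 319.9707428153305 btn near/far 346.56636749087994 390.9516022004944 313.5281838610594
2 nose near edge [315.29401445 248.03672174] sh16.5 top/bot 277.58459035810444 272.2747176144828 hand top near 314.9468388741712 btn near/far 341.38718126571433 386.2093480807318 313.47558302148224
4 nose near edge [315.27037865 244.97078892] sh16.5 top/bot 273.21335380779846 268.0388323613114 hand top near 309.8750239862018 btn near/far 336.1557501003982 381.42133378681405 313.42245157196066
210 [145, 49, 98, 97, 141] [76, 94, 114]
214 [49, 185, 99, 96, 66] [75, 96, 114]
218 [190, 97, 101, 97, 91] [77, 98, 116]
222 [188, 100, 104, 97, 104] [79, 101, 120]
226 [191, 99, 100, 97, 106] [76, 97, 115]
230 [191, 97, 69, 98, 105] [54, 67, 77]
234 [190, 95, 65, 96, 102] [50, 63, 73]
238 [188, 82, 56, 57, 98] [44, 54, 64]
242 [188, 92, 47, 56, 97] [36, 46, 54]
246 [190, 131, 42, 84, 96] [31, 41, 49]
250 [194, 191, 51, 98, 97] [39, 50, 58]
254 [195, 190, 85, 65, 100] [66, 82, 99]
258 [197, 190, 86, 57
[... 703 characters left out ...]
1, 52, 64]
342 [8, 46, 55, 59, 19] [41, 53, 63]
346 [8, 46, 73, 65, 39] [56, 71, 83]
350 [7, 56, 79, 82, 52] [60, 76, 92]
354 [7, 80, 104, 82, 44] [80, 101, 119]
358 [7, 80, 105, 78, 81] [79, 102, 120]
362 [7, 80, 84, 101, 65] [63, 81, 98]
366 [6, 77, 76, 66, 65] [58, 73, 89]
370 [9, 76, 79, 66, 65] [61, 76, 91]
374 [175, 76, 68, 64, 63] [52, 66, 79]
378 [189, 69, 65, 64, 180] [50, 62, 75]
382 [187, 82, 80, 64, 189] [62, 77, 93]
386 [177, 177, 87, 127, 178] [66, 84, 101]
390 [192, 192, 192, 193, 191] [92, 191, 231]
394 [190, 189, 188, 188, 189] [89, 185, 230]
398 [180, 181, 180, 180, 179] [82, 173, 231]
402 [187, 187, 188, 188, 188] [90, 185, 231]
406 [183, 186, 184, 182, 182] [86, 180, 230]
```

The profiles agree: the button spans rows 345–388, the shoulder is at about 282–288, the nose at about 252 and the fork's hole at 230–250. So the pin stands nearly upright, about (0.4,-0.5) mm off the TCP. I correct by (+0.7,+1.9) and lower to just above the hole.

>>> servo_tool(rows=[[[18,0.7,-1.9,15,0,0,0],[18,0.7,-1.9,30,0,0,0],[18,0.7,-1.9,34,0,0,0],[18,0.7,-1.9,34,0,0,0],[18,0.7,-1.9,34,0,0,0],[18,0.7,-1.9,34,0,0,0]]])

```text
clock: 13.6
position: [475.8, 28.4, 137.1]
ee_rot: [1.0, -0.002, 0.001, -0.0]
contact_force: [-0.5, 0.2, -1.5]
gripper_width: 26.0
grasp_force: 59.4
```

```bash
python3 - <<'E'
from h import *
s=arm.read_state();P=s["position"];print(s["clock"],P,s["contact_force"],s["ee_rot"])
p,im=snap("wrist","w11")
F=np.array([475.9,26.8,96])
print("fork hole near/far rows",proj(p,F+[8.5,0,0]),proj(p,F-[8.5,0,0]),"left/right",proj(p,F+[0,8.5,0]),proj(p,F-[0,8.5,0]))
for o in(-1,0,1):print(o,"nose near",proj(p,P+[o+6,0,-35]),"shank cols at -25",proj(p,P+[o,8,-25]),proj(p,P+[o,-8,-25]))
g=cv2.cvtColor(im,cv2.COLOR_BGR2GRAY)
for r in range(216,284,3): print(r,g[r,276:352:4].tolist())
E
```

```text
13.6 [475.81346578  28.36719274 137.06463987] [-0.50126978  0.22977146 -1.50780609] [ 9.99996979e-01 -2.38624967e-03  5.57465267e-04 -1.94923360e-04]
fork hole near/far rows [317.81297439 244.24101544] [317.91542442 269.14384366] left/right [304.66076934 256.88171635] [331.07010434 256.77833167]
-1 nose near [315.33029081 252.66662437] shank cols at -25 [302.02338986 267.5093009 ] [328.56752626 267.40647372]
0 nose near [315.32065963 251.14755861] shank cols at -25 [301.99492246 265.95785762] [328.57596308 265.85472867]
1 nose near [315.31100254 249.62440598] shank cols at -25 [301.9663758 264.4020945] [328.58442339 264.2986625 ]
216 [197, 173, 175, 168, 167, 166, 171, 83, 82, 72, 52, 46, 48, 49, 49, 68, 101, 140, 137]
219 [198, 174, 174, 169, 167, 169, 78, 58, 47, 47, 47, 48, 57, 90, 94, 98, 103, 141, 140]
222 [205, 165, 172, 171, 64, 53, 48, 49, 49, 49, 88, 98, 95, 97, 95, 95, 105, 139, 141]
225 [207, 200, 57, 49, 48, 47, 47, 64, 91, 96, 99, 97, 95, 97, 96, 94, 104, 95, 138]
228 [178, 49, 49, 50, 49, 86, 98, 95, 97, 97, 100, 96, 96, 96, 94, 94, 102, 98, 138]
231 [48, 47, 67, 94, 10
[... 792 characters left out ...]
, 56, 95, 97, 95, 99]
261 [223, 223, 80, 101, 98, 84, 81, 59, 41, 49, 49, 52, 60, 56, 58, 96, 98, 95, 98]
264 [220, 222, 210, 102, 88, 88, 88, 86, 44, 47, 50, 53, 61, 65, 92, 83, 98, 97, 95]
267 [220, 222, 221, 103, 87, 86, 88, 75, 41, 48, 51, 53, 59, 65, 105, 92, 97, 99, 96]
270 [223, 223, 221, 90, 87, 86, 85, 43, 43, 48, 51, 53, 59, 65, 82, 98, 95, 98, 95]
273 [224, 223, 222, 90, 89, 85, 55, 39, 43, 47, 50, 54, 60, 65, 97, 100, 95, 98, 96]
276 [224, 220, 221, 214, 88, 87, 56, 38, 43, 49, 51, 54, 59, 65, 97, 99, 95, 99, 94]
279 [224, 222, 223, 220, 90, 88, 82, 39, 48, 50, 52, 53, 54, 56, 93, 95, 96, 97, 97]
282 [223, 225, 223, 220, 90, 89, 57, 50, 55, 60, 68, 75, 69, 55, 56, 62, 97, 94, 97]
```

The hole is centred at column 318, rows 245–269, and the shank at column about 316. I correct by y -1.4 and x +0.4, then lower gently.

>>> servo_tool(rows=[[[18,0.4,1.4,0,0,0,0],[18,0.4,1.4,0,0,0,0],[18,0.4,1.4,2,0,0,0],[18,0.4,1.4,4,0,0,0],[18,0.4,1.4,6,0,0,0],[18,0.4,1.4,8,0,0,0],[18,0.4,1.4,9,0,0,0],[18,0.4,1.4,9,0,0,0]]])

```text
clock: 14.65
position: [475.9, 27.1, 127.6]
ee_rot: [1.0, -0.002, 0.0, -0.0]
contact_force: [0.2, 1.2, 0.2]
gripper_width: 26.1
grasp_force: 59.3
```

>>> servo_tool(rows=[[[18,0,0,1,0,0,0],[18,0,0,2,0,0,0],[18,0,0,3,0,0,0],[18,0,0,3,0,0,0]]])

```text
clock: 15.15
position: [475.9, 27.2, 124.3]
ee_rot: [1.0, -0.002, 0.0, -0.0]
contact_force: [-1.5, 2.9, 0.1]
gripper_width: 26.2
grasp_force: 59.3
```

Small side forces show the taper entering; I comply with them and continue.

>>> servo_tool(rows=[[[18,-0.4,-0.7,0,0,0,0],[18,-0.4,-0.7,1,0,0,0],[18,-0.4,-0.7,2,0,0,0],[18,-0.4,-0.7,3,0,0,0],[18,-0.4,-0.7,3,0,0,0]]])

```text
clock: 15.78
position: [475.4, 27.5, 121.3]
ee_rot: [1.0, -0.002, -0.0, 0.0]
contact_force: [0.4, 1.6, -0.9]
gripper_width: 25.9
grasp_force: 59.3
```

>>> servo_tool(rows=[[[18,0,-0.4,1,0,0,0],[18,0,-0.4,2,0,0,0],[18,0,-0.4,3,0,0,0],[18,0,-0.4,3,0,0,0]]])

```text
clock: 16.27
position: [475.2, 27.7, 118.3]
ee_rot: [1.0, -0.002, -0.0, 0.0]
contact_force: [-0.3, 0.6, -0.7]
gripper_width: 25.9
grasp_force: 59.2
```

>>> servo_tool(rows=[[[18,0,0,0.5,0,0,0],[18,0,0,1,0,0,0],[18,0,0,1.5,0,0,0],[18,0,0,1.5,0,0,0]]])

```text
clock: 16.77
position: [475.4, 27.9, 117.0]
ee_rot: [1.0, -0.002, -0.0, 0.0]
contact_force: [0.1, 0.1, -1.6]
gripper_width: 26.3
grasp_force: 59.2
```

>>> servo_tool(rows=[[[18,0,0,0.5,0,0,0],[18,0,0,1,0,0,0],[18,0,0,1,0,0,0]]])

```text
clock: 17.15
position: [475.7, 28.0, 116.5]
ee_rot: [1.0, -0.002, 0.0, -0.0]
contact_force: [-0.1, -0.0, 2.5]
gripper_width: 26.2
grasp_force: 59.6
```

The pin now stands on its balls in the hole (2.5 N up, TCP z 116.5, as predicted). I release, lift and shut the fingers above the button.

>>> servo_tool(rows=[[[32,0,0,0,0,0,0],[45,0,0,0,0,0,0],[60,0,0,0,0,0,0],[60,0,0,0,0,0,0],[60,0,0,-30,0,0,0],[60,0,0,-70,0,0,0],[20,0,0,-70,0,0,0],[0,0,0,-70,0,0,0],[0,0,0,-70,0,0,0],[0,0,0,-70,0,0,0]]])

```text
clock: 18.4
position: [475.0, 27.8, 185.1]
ee_rot: [1.0, -0.002, -0.001, 0.0]
contact_force: [0.2, 0.2, 0.1]
gripper_width: 0.3
grasp_force: 0.0
```

```bash
python3 - <<'E'
from h import *
s=arm.read_state();P=s["position"];print(s["clock"],P,s["contact_force"],s["gripper_width"],s["ee_rot"])
p,im=snap("wrist","w12")
g=cv2.cvtColor(im,cv2.COLOR_BGR2GRAY)
B=np.array([475.7,28,190.5])
print("button exp",proj(p,B),"near",proj(p,B+[9,0,0])[1],"far",proj(p,B-[9,0,0])[1],"left/right",proj(p,B+[0,9,0])[0],proj(p,B-[0,9,0])[0],"handle near top",proj(p,B+[14,0,-9])[1],"tip exp",proj(p,P+[11,0,37]))
c=int(proj(p,B)[0])
for r in range(220,360,4): print(r,g[r,c-48:c+49:6].tolist(),im[r,c].tolist())
E
```

```text
18.4 [474.95557443  27.77887391 185.09132449] [0.20293349 0.2375444  0.090376  ] 0.2667757340552978 [ 9.99996539e-01 -2.42269626e-03 -9.58145534e-04  3.66078626e-04]
button exp [314.55133498 285.49369551] near 269.4432926515429 far 301.0834827900175 left/right 297.3153356469527 331.7880060216286 handle near top 254.4773520603078 tip exp [314.414113   293.85287504]
220 [203, 208, 210, 168, 158, 159, 155, 158, 93, 96, 91, 92, 96, 135, 128, 132, 134] [71, 90, 108]
224 [198, 206, 200, 167, 160, 160, 159, 158, 91, 60, 94, 93, 92, 110, 129, 130, 133] [69, 87, 107]
228 [202, 200, 200, 197, 161, 161, 163, 70, 48, 52, 53, 93, 92, 94, 131, 128, 133] [37, 46, 57]
232 [219, 201, 197, 200, 164, 160, 165, 45, 46, 52, 69, 93, 91, 98, 131, 206, 224] [35, 44, 53]
236 [221, 220, 212, 199, 167, 159, 151, 49, 68, 91, 55, 92, 92, 98, 129, 222, 224] [53, 66, 79]
240 [218, 218, 215, 216, 189, 170, 48, 72, 59, 48, 91, 84, 92, 96, 224, 219, 224] [44, 57, 68]
244 [217, 219, 217, 217, 201, 89, 70, 8, 7, 6, 7, 94, 65, 94, 224, 223, 224] [5, 7, 7]
248 [215, 222, 219, 217, 218, 74, 5, 8, 5, 8, 8, 8, 94, 91, 109, 
[... 1741 characters left out ...]
 12, 179, 179] [5, 6, 9]
328 [183, 183, 182, 14, 13, 15, 57, 55, 8, 9, 55, 56, 18, 18, 15, 183, 183] [7, 8, 10]
332 [180, 179, 180, 10, 9, 9, 55, 56, 8, 9, 55, 56, 10, 12, 9, 183, 184] [9, 8, 9]
336 [176, 175, 177, 10, 9, 9, 54, 55, 9, 9, 56, 56, 9, 12, 11, 177, 177] [6, 8, 11]
340 [176, 175, 176, 12, 9, 9, 54, 56, 7, 8, 57, 55, 11, 9, 11, 103, 176] [7, 6, 10]
344 [165, 163, 163, 11, 11, 10, 39, 79, 13, 13, 79, 54, 9, 12, 9, 19, 173] [12, 13, 14]
348 [166, 164, 10, 10, 10, 11, 11, 16, 13, 11, 38, 9, 10, 7, 12, 12, 155] [9, 12, 15]
352 [167, 163, 11, 7, 10, 9, 9, 9, 11, 12, 10, 10, 12, 8, 12, 9, 80] [9, 11, 13]
356 [164, 20, 10, 12, 15, 15, 9, 9, 13, 10, 9, 10, 11, 15, 12, 9, 11] [11, 13, 15]
```

The button spans columns 300–334, near edge at row 270, so it stands upright. The shut fingertips are centred over it (column 317). I lower to just above it.

>>> servo_tool(rows=[[[0,0.5,0,12,0,0,0],[0,0.5,0,24,0,0,0],[0,0.5,0,26,0,0,0],[0,0.5,0,28,0,0,0],[0,0.5,0,28,0,0,0]]])

```text
clock: 19.08
position: [476.1, 28.0, 158.1]
ee_rot: [1.0, -0.002, 0.0, -0.0]
contact_force: [-0.2, -0.3, -0.1]
gripper_width: 0.1
grasp_force: 0.0
```

>>> servo_tool(rows=[[[0,0,0,1,0,0,0],[0,0,0,2,0,0,0],[0,0,0,2,0,0,0]]])

```text
clock: 19.45
position: [475.9, 28.0, 156.0]
ee_rot: [1.0, -0.002, 0.0, -0.0]
contact_force: [-0.2, 0.5, -0.7]
gripper_width: 0.0
grasp_force: 0.0
```

>>> servo_tool(rows=[[[0,0,0,1,0,0,0],[0,0,0,2,0,0,0],[0,0,0,2,0,0,0]]])

```text
clock: 19.82
position: [475.9, 27.9, 153.9]
ee_rot: [1.0, -0.002, -0.0, 0.0]
contact_force: [0.0, -0.6, 0.0]
gripper_width: -0.4
grasp_force: 0.0
```

>>> servo_tool(rows=[[[0,0,0,1,0,0,0],[0,0,0,2,0,0,0],[0,0,0,2,0,0,0]]])

```text
clock: 20.2
position: [475.9, 27.9, 151.9]
ee_rot: [1.0, -0.002, -0.0, 0.0]
contact_force: [0.2, -0.7, 0.1]
gripper_width: 0.1
grasp_force: 0.0
```

>>> servo_tool(rows=[[[0,0,0,1,0,0,0],[0,0,0,2,0,0,0],[0,0,0,2,0,0,0]]])

```text
clock: 20.58
position: [477.0, 28.1, 151.3]
ee_rot: [1.0, -0.002, 0.001, -0.0]
contact_force: [-0.5, -0.4, 5.5]
gripper_width: -0.5
grasp_force: 2.9
```

Contact with the button (5.5 N at TCP z 151.3, so the tips stand 39 mm above the reported TCP). I press on; seated should be at TCP z about 94.

>>> servo_tool(rows=[[[0,0,0,1,0,0,0],[0,0,0,2,0,0,0],[0,0,0,2,0,0,0]]])

```text
clock: 20.95
position: [477.5, 28.1, 149.8]
ee_rot: [1.0, -0.002, 0.002, -0.0]
contact_force: [-0.4, -0.5, 7.3]
gripper_width: 0.0
grasp_force: 3.9
```

>>> servo_tool(rows=[[[0,0,0,1,0,0,0],[0,0,0,2,0,0,0],[0,0,0,2,0,0,0]]])

```text
clock: 21.32
position: [477.6, 28.2, 148.1]
ee_rot: [1.0, -0.002, 0.002, -0.0]
contact_force: [-0.4, 1.4, 9.0]
gripper_width: -0.1
grasp_force: 4.3
```

>>> servo_tool(rows=[[[0,-0.4,0,1,0,0,0],[0,-0.8,0,2,0,0,0],[0,-0.8,0,2,0,0,0]]])

```text
clock: 21.7
position: [475.0, 28.0, 144.0]
ee_rot: [1.0, -0.002, 0.0, -0.0]
contact_force: [-0.7, -0.3, -0.1]
gripper_width: 0.0
grasp_force: 0.0
```

>>> servo_tool(rows=[[[0,0,0,1,0,0,0],[0,0,0,2,0,0,0],[0,0,0,2,0,0,0]]])

```text
clock: 22.08
position: [474.9, 27.9, 141.6]
ee_rot: [1.0, -0.002, -0.0, 0.0]
contact_force: [-0.1, -0.6, 0.9]
gripper_width: 0.2
grasp_force: 0.0
```

The force vanished: the balls are in and the pin is sliding. I follow it down.

>>> servo_tool(rows=[[[0,0.3,0,1,0,0,0],[0,0.3,0,2,0,0,0],[0,0.3,0,2,0,0,0]]])

```text
clock: 22.45
position: [475.4, 27.9, 139.9]
ee_rot: [1.0, -0.002, -0.0, 0.0]
contact_force: [0.1, 0.1, 0.0]
gripper_width: 0.2
grasp_force: 0.0
```

>>> servo_tool(rows=[[[0,0,0,1,0,0,0],[0,0,0,2,0,0,0],[0,0,0,2,0,0,0]]])

```text
clock: 22.82
position: [475.4, 27.9, 137.9]
ee_rot: [1.0, -0.002, -0.0, 0.0]
contact_force: [-0.1, 0.1, -0.3]
gripper_width: 0.0
grasp_force: 0.0
```

```bash
python3 - <<'E'
from h import *
s=arm.read_state();P=s["position"];print(s["clock"],P)
p,im=snap("wrist","w13");g=cv2.cvtColor(im,cv2.COLOR_BGR2GRAY)
F=np.array([475.7,27.5,96])
for sh in (0,20,34,44): # shoulder height above fork
    print(sh,"near edges: shoulder",proj(p,F+[16.5,0,sh+6])[1].round(),"handle top",proj(p,F+[14,0,sh+34])[1].round(),"btn in",proj(p,F+[9,0,sh+37])[1].round(),"btn out",proj(p,F+[9,0,sh+43])[1].round(),"handle L/R",proj(p,F+[0,14,sh+34]).round(),proj(p,F+[0,-14,sh+34])[0].round())
for r in range(190,310,4): print(r,g[r,266:370:6].tolist())
E
```

```text
22.825 [475.38869406  27.92415549 137.91149364]
0 near edges: shoulder 234.0 handle top 253.0 btn in 263.0 btn out 267.0 handle L/R [291. 276.] 341.0
20 near edges: shoulder 244.0 handle top 266.0 btn in 277.0 btn out 282.0 handle L/R [288. 292.] 343.0
34 near edges: shoulder 252.0 handle top 277.0 btn in 290.0 btn out 295.0 handle L/R [286. 305.] 345.0
44 near edges: shoulder 258.0 handle top 286.0 btn in 299.0 btn out 306.0 handle L/R [284. 315.] 347.0
190 [174, 183, 179, 179, 118, 218, 216, 186, 182, 187, 180, 35, 131, 128, 132, 129, 128, 125]
194 [188, 186, 211, 206, 197, 188, 191, 186, 180, 186, 184, 36, 131, 128, 130, 132, 127, 126]
198 [186, 182, 189, 181, 183, 185, 191, 167, 179, 183, 185, 35, 134, 132, 126, 131, 129, 128]
202 [199, 193, 189, 181, 184, 164, 169, 164, 158, 161, 105, 44, 134, 130, 130, 133, 131, 126]
206 [201, 187, 186, 160, 162, 163, 170, 165, 103, 74, 76, 73, 84, 133, 131, 133, 130, 128]
210 [199, 194, 164, 164, 160, 161, 165, 106, 74, 73, 75, 51, 49, 132, 128, 132, 131, 128]
214 [197, 198, 193, 165, 159, 160, 74, 76, 74, 48, 48, 48, 67, 129, 127, 133, 131, 1
[... 1189 characters left out ...]
0, 11, 10, 12, 13, 5, 8, 89, 96, 218, 219]
278 [214, 217, 215, 215, 61, 8, 8, 9, 8, 11, 10, 11, 12, 9, 91, 97, 220, 218]
282 [213, 218, 215, 216, 61, 8, 7, 9, 40, 45, 46, 12, 14, 12, 45, 34, 197, 176]
286 [218, 217, 216, 214, 36, 9, 8, 38, 53, 76, 70, 55, 13, 14, 36, 36, 175, 173]
290 [212, 215, 212, 212, 49, 9, 10, 49, 77, 78, 101, 101, 11, 10, 18, 37, 109, 173]
294 [216, 215, 217, 217, 10, 9, 25, 76, 78, 78, 99, 98, 63, 11, 10, 58, 178, 179]
298 [213, 212, 218, 217, 50, 7, 45, 55, 40, 35, 63, 64, 107, 11, 19, 176, 176, 175]
302 [211, 217, 216, 216, 183, 9, 56, 55, 8, 11, 57, 56, 102, 11, 118, 178, 179, 180]
306 [216, 215, 170, 177, 177, 7, 56, 56, 8, 7, 55, 56, 100, 11, 183, 184, 184, 184]
```

The handle's base is at row 257 and the button at about row 287, so the shoulder stands about 32–34 mm above the fork. The nose has slipped through the lug's hole to the lower plate and the pin is upright. I follow down.

>>> servo_tool(rows=[[[0,0.4,0,2,0,0,0],[0,0.4,0,4,0,0,0],[0,0.4,0,5,0,0,0],[0,0.4,0,6,0,0,0],[0,0.4,0,6,0,0,0]]])

```text
clock: 23.5
position: [476.3, 28.0, 132.8]
ee_rot: [1.0, -0.002, 0.001, 0.0]
contact_force: [-1.8, 1.0, 5.8]
gripper_width: -0.2
grasp_force: 2.9
```

>>> servo_tool(rows=[[[0,0,0,1,0,0,0],[0,0,0,2,0,0,0],[0,0,0,2,0,0,0]]])

```text
clock: 23.88
position: [476.3, 28.0, 131.0]
ee_rot: [1.0, -0.002, 0.001, 0.0]
contact_force: [-2.0, -0.4, 7.4]
gripper_width: -0.3
grasp_force: 3.5
```

>>> servo_tool(rows=[[[0,0,0,1,0,0,0],[0,0,0,2,0,0,0],[0,0,0,2,0,0,0]]])

```text
clock: 24.25
position: [476.4, 27.9, 129.3]
ee_rot: [1.0, -0.002, 0.001, 0.0]
contact_force: [-1.6, -1.0, 8.7]
gripper_width: -0.3
grasp_force: 4.2
```

>>> servo_tool(rows=[[[0,-0.2,0,1,0,0,0],[0,-0.4,0,2,0,0,0],[0,-0.4,0,2,0,0,0]]])

```text
clock: 24.62
position: [476.0, 27.9, 127.4]
ee_rot: [1.0, -0.002, 0.001, 0.0]
contact_force: [-2.3, 1.1, 8.8]
gripper_width: 0.0
grasp_force: 4.2
```

>>> servo_tool(rows=[[[0,0,0,1,0,0,0],[0,0,0,2,0,0,0],[0,0,0,2,0,0,0]]])

```text
clock: 25.0
position: [476.3, 27.7, 126.4]
ee_rot: [1.0, -0.002, 0.001, 0.0]
contact_force: [-3.7, -0.3, 14.0]
gripper_width: 0.1
grasp_force: 6.8
```

The button is fully in and the nose sits on the lower plate's rim (14 N, some side force). I relieve the side force before pushing further.

>>> servo_tool(rows=[[[0,-0.8,0,-0.5,0,0,0],[0,-1.2,0,0,0,0,0],[0,-1.2,0,0.5,0,0,0],[0,-1.2,0,0.5,0,0,0]]])

```text
clock: 25.5
position: [474.4, 28.0, 124.2]
ee_rot: [1.0, -0.002, 0.0, 0.0]
contact_force: [-1.9, 0.4, 5.8]
gripper_width: 0.0
grasp_force: 2.8
```

>>> servo_tool(rows=[[[0,0,0,0.5,0,0,0],[0,0,0,1,0,0,0],[0,0,0,1,0,0,0]]])

```text
clock: 25.88
position: [474.6, 28.0, 123.4]
ee_rot: [1.0, -0.002, 0.0, 0.0]
contact_force: [-2.3, 0.3, 8.2]
gripper_width: -0.0
grasp_force: 3.5
```

It slipped in. I continue in small steps.

>>> servo_tool(rows=[[[0,-0.3,0,1,0,0,0],[0,-0.3,0,2,0,0,0],[0,-0.3,0,2,0,0,0]]])

```text
clock: 26.25
position: [474.5, 28.1, 121.8]
ee_rot: [1.0, -0.002, 0.001, -0.0]
contact_force: [-2.6, 0.3, 9.6]
gripper_width: -0.3
grasp_force: 4.5
```

>>> servo_tool(rows=[[[0,0,0,1,0,0,0],[0,0,0,2,0,0,0],[0,0,0,2,0,0,0]]])

```text
clock: 26.62
position: [475.2, 28.1, 121.5]
ee_rot: [1.0, -0.002, 0.002, 0.0]
contact_force: [-5.0, 0.9, 17.3]
gripper_width: 0.4
grasp_force: 8.8
```

>>> servo_tool(rows=[[[0,-0.8,0,0,0,0,0],[0,-1.5,0,0,0,0,0],[0,-1.5,0,0,0,0,0]]])

```text
clock: 27.0
position: [472.7, 28.2, 119.1]
ee_rot: [1.0, -0.002, 0.001, -0.0]
contact_force: [-1.2, -0.0, 4.9]
gripper_width: -0.1
grasp_force: 2.3
```

>>> servo_tool(rows=[[[0,1.5,0,-3,0,0,0],[0,2.0,0,-3,0,0,0],[0,2.0,0,0,0,0,0],[0,2.0,0,1,0,0,0],[0,1.5,0,2,0,0,0],[0,1.5,0,2,0,0,0]]])

```text
clock: 27.75
position: [473.9, 27.9, 116.4]
ee_rot: [1.0, -0.002, -0.0, 0.0]
contact_force: [-0.6, 0.5, 1.9]
gripper_width: -0.2
grasp_force: 0.8
```

>>> servo_tool(rows=[[[0,0,0,1,0,0,0],[0,0,0,2,0,0,0],[0,0,0,2,0,0,0]]])

```text
clock: 28.12
position: [473.6, 27.9, 114.2]
ee_rot: [1.0, -0.002, -0.0, 0.0]
contact_force: [-0.6, -0.0, 0.4]
gripper_width: 0.1
grasp_force: 0.2
```

>>> servo_tool(rows=[[[0,0,0,1,0,0,0],[0,0,0,2,0,0,0],[0,0,0,2,0,0,0]]])

```text
clock: 28.5
position: [473.7, 27.9, 112.2]
ee_rot: [1.0, -0.002, -0.0, 0.0]
contact_force: [0.8, 0.4, 0.2]
gripper_width: 0.4
grasp_force: 0.0
```

>>> servo_tool(rows=[[[0,0.5,0,1,0,0,0],[0,0.5,0,2,0,0,0],[0,0.5,0,3,0,0,0],[0,0.5,0,3,0,0,0]]])

```text
clock: 29.0
position: [474.4, 28.0, 109.4]
ee_rot: [1.0, -0.002, -0.0, 0.0]
contact_force: [-0.7, 0.3, 0.5]
gripper_width: -0.2
grasp_force: 0.0
```

>>> servo_tool(rows=[[[0,0,0,1,0,0,0],[0,0,0,2,0,0,0],[0,0,0,2,0,0,0]]])

```text
clock: 29.38
position: [474.9, 28.0, 107.8]
ee_rot: [1.0, -0.002, 0.0, -0.0]
contact_force: [-0.0, 0.0, 1.4]
gripper_width: -0.5
grasp_force: 0.8
```

>>> servo_tool(rows=[[[0,0,0,1,0,0,0],[0,0,0,2,0,0,0],[0,0,0,2,0,0,0]]])

```text
clock: 29.75
position: [474.5, 28.0, 105.5]
ee_rot: [1.0, -0.002, 0.0, -0.0]
contact_force: [-0.1, -0.5, 2.1]
gripper_width: 0.1
grasp_force: 1.1
```

>>> servo_tool(rows=[[[0,0,0,1,0,0,0],[0,0,0,2,0,0,0],[0,0,0,2,0,0,0]]])

```text
clock: 30.12
position: [474.3, 27.9, 103.4]
ee_rot: [1.0, -0.002, -0.0, 0.0]
contact_force: [-0.6, 0.3, 1.9]
gripper_width: -0.1
grasp_force: 1.0
```

>>> servo_tool(rows=[[[0,0,0,1,0,0,0],[0,0,0,2,0,0,0],[0,0,0,2,0,0,0]]])

```text
clock: 30.5
position: [474.4, 28.0, 101.4]
ee_rot: [1.0, -0.002, -0.0, 0.0]
contact_force: [0.1, -0.4, 2.2]
gripper_width: -0.4
grasp_force: 1.0
```

>>> servo_tool(rows=[[[0,0,0,1,0,0,0],[0,0,0,2,0,0,0],[0,0,0,2,0,0,0]]])

```text
clock: 30.88
position: [474.6, 27.9, 99.8]
ee_rot: [1.0, -0.002, 0.0, 0.0]
contact_force: [-1.2, 0.3, 4.3]
gripper_width: -0.0
grasp_force: 2.5
```

>>> servo_tool(rows=[[[0,0,0,1,0,0,0],[0,0,0,2,0,0,0],[0,0,0,2,0,0,0]]])

```text
clock: 31.25
position: [474.6, 27.9, 98.0]
ee_rot: [1.0, -0.002, 0.0, 0.0]
contact_force: [-1.1, -0.7, 6.4]
gripper_width: 0.0
grasp_force: 3.0
```

>>> servo_tool(rows=[[[0,0,0,1,0,0,0],[0,0,0,2,0,0,0],[0,0,0,2,0,0,0]]])

```text
clock: 31.62
position: [474.7, 27.9, 96.2]
ee_rot: [1.0, -0.002, 0.0, 0.0]
contact_force: [-2.0, -0.4, 7.1]
gripper_width: 0.2
grasp_force: 3.6
```

>>> servo_tool(rows=[[[0,0,0,1,0,0,0],[0,0,0,2,0,0,0],[0,0,0,2,0,0,0]]])

```text
clock: 32.0
position: [474.7, 27.9, 94.4]
ee_rot: [1.0, -0.002, 0.0, 0.0]
contact_force: [-1.0, -0.3, 7.9]
gripper_width: -0.1
grasp_force: 4.1
```

>>> servo_tool(rows=[[[0,0,0,1,0,0,0],[0,0,0,2,0,0,0],[0,0,0,2,0,0,0]]])

```text
clock: 32.38
position: [474.8, 27.9, 94.1]
ee_rot: [1.0, -0.002, 0.001, 0.0]
contact_force: [-5.5, 0.6, 19.7]
gripper_width: -0.1
grasp_force: 9.4
```

>>> servo_tool(rows=[[[0,0,0,0.7,0,0,0],[0,0,0,0.7,0,0,0]]])

```text
clock: 32.62
position: [474.9, 27.8, 94.1]
ee_rot: [1.0, -0.002, 0.001, 0.0]
contact_force: [-7.1, 1.2, 21.7]
gripper_width: 0.0
grasp_force: 11.4
```

Firm at TCP z 94.1, exactly the predicted seat. I let go and lift clear.

>>> servo_tool(rows=[[[0,0,0,-2,0,0,0],[0,0,0,-6,0,0,0],[0,0,0,-12,0,0,0],[0,0,0,-40,0,0,0],[0,0,0,-90,0,0,0],[0,0,0,-120,0,0,0],[0,0,0,-120,0,0,0],[0,0,0,-120,0,0,0]]])

```text
clock: 33.62
position: [473.4, 27.9, 209.6]
ee_rot: [1.0, -0.003, -0.001, 0.0]
contact_force: [-0.4, -0.1, -0.2]
gripper_width: -0.2
grasp_force: 0.0
```

```bash
python3 - <<'E'
from h import *
s=arm.read_state();P=s["position"];print(s["clock"],P,s["contact_force"])
p,im=snap("wrist","w14");g=cv2.cvtColor(im,cv2.COLOR_BGR2GRAY)
F=np.array([475.7,27.5,96])
for sh in (0,5): print(sh,"shoulder near bot/top",proj(p,F+[16.5,0,sh])[1].round(1),proj(p,F+[16.5,0,sh+6])[1].round(1),"handle base/top",proj(p,F+[14,0,sh+6])[1].round(1),proj(p,F+[14,0,sh+34])[1].round(1),"btn base",proj(p,F+[9,0,sh+34])[1].round(1),"btn top in",proj(p,F+[9,0,sh+37]).round(1),"out",proj(p,F+[9,0,sh+43])[1].round(1))
c=int(round(proj(p,F)[0]));print(c)
print([(r,g[r,c-2:c+3].mean().round().astype(int).item()) for r in range(205,290,2)])
ax=np.array([631.8,72.7]);q=proj(p,np.array([584.1,169.6,121.]));b=blob(im,q,20,orange) if 20<q[0]<620 and 20<q[1]<460 else None
if b: X=onz(p,b[0],121)[:2];print("peg deg",np.degrees(np.arctan2(*(X-ax)[::-1])),b)
E
```

```text
33.625 [473.35432265  27.86432939 209.55582764] [-0.3981639  -0.05689034 -0.21119646]
0 shoulder near bot/top 205.0 206.5 handle base/top 209.6 217.9 btn base 224.5 btn top in [316.1 225.5] out 227.7
5 shoulder near bot/top 206.3 207.9 handle base/top 211.0 219.5 btn base 226.3 btn top in [316.  227.3] out 229.6
316
[(205, 161), (207, 55), (209, 133), (211, 69), (213, 8), (215, 7), (217, 5), (219, 7), (221, 12), (223, 11), (225, 9), (227, 49), (229, 70), (231, 98), (233, 99), (235, 98), (237, 96), (239, 95), (241, 95), (243, 95), (245, 95), (247, 94), (249, 92), (251, 83), (253, 10), (255, 68), (257, 72), (259, 72), (261, 71), (263, 71), (265, 148), (267, 176), (269, 175), (271, 174), (273, 176), (275, 181), (277, 176), (279, 175), (281, 176), (283, 171), (285, 179), (287, 180), (289, 175)]
peg deg 116.50728497590387 (array([105.72054381,  79.4939577 ]), np.int32(662))
```

The wrist profile shows the button's side wall about 3.5 px tall: 3.2 px expected when out, 1 px when in. With the firm seat at z 94.1 and spring contact from z about 100, the pin is seated and locked. The peg is at 116.5°, in line, and the arm is clear.

```bash
python3 -c "
from bench import arm
print(arm.job_done())"
```

```text
the job is handed in; nothing more can be done
None
```

The turntable is locked: the lug stands in the fork, the pin is seated flush with its button sprung out, and the job was handed in at about 34 s with no more than about 22 N pushed at any reading.

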